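Take a drained photomask from its carrier and show it to the inspection camera

TASK

The rinsed masks have drained: lift the white mask carrier with the black handle off the drip stand, keep it upright, and set it down gently on the blue mat with its whole foot on the mat, without letting it drop. Then draw the black-framed amber mask up out of the carrier and hold it in the air at the inspection station: upright, lens looking at the middle of its glass, midway between lens and light panel, chrome side (the side with the brass clips) square to the lens, not touching the station. Finish while still holding it there, steady; leave the silver-framed mask in the carrier and disturb nothing else.

Things in the scene. Friction and masses are not known exactly. Their poses are not given: they have to be found in the camera images.
- drip_stand: Fixed stainless drip stand: tray 230 x 180 mm, rim 18 mm high, with two rails along its x at y = +/-45 mm, their tops 60 mm above the table. Origin: centre of its underside. The carrier starts on the rails, roughly centred and parallel (within about 10 mm and 4 degrees).
- mat: Fixed blue mat, 250 mm along its x, 200 mm along its y, 3 mm thick, flat on the table. Origin: centre of its underside, so its top is at z = 3 mm.
- carrier: Loose white mask carrier, 0.3 to 0.5 kg without the masks: foot 180 (its x) x 132 mm (its y), open at the x ends, side walls at the y ends. Origin: centre of underside. Slots at x = -60 and +60 mm hold a mask each, standing on the floor 8 mm above the underside; ribs 92 mm high, with 1.5 mm play, clasp only the outer 6 mm of the masks' side edges. The handle runs over its middle.
- carrier_handle (a point): Centre of the carrier's black handle: straight rigid bar along the carrier's y, 16 mm wide (x), 14 mm high, 116 mm clear between its posts, 130 mm above the underside; lifted here it balances. Pinch it along the carrier's x. The masks' tops lie 12 mm below the bar's centre, 47 mm clear to either side of the bar: open the gripper only part way (about 40 mm).
- foot_a (a point): Corner of the carrier's foot at its -x, -y (on the underside).
- foot_b (a point): Corner of the carrier's foot at its +x, -y.
- foot_c (a point): Corner of the carrier's foot at its +x, +y.
- foot_d (a point): Corner of the carrier's foot at its -x, +y.
- amber_mask: Mask to show, 0.16 kg: recessed amber glass (70 x 70 mm) in a black frame 10 mm thick (its x), 100 wide (y), 110 high (z up). Origin: centre of lower edge. Top border 27 mm deep (grip there, across the 10 mm). Chrome side is its +x: four brass clips, yellow stripe on that side of the top edge. Starts in either slot, axes parallel to the carrier's (chrome side to the carrier's +x).
- amber_center (a point): Middle of the amber mask's glass, 48 mm above its lower edge, 62 mm below its top edge.
- silver_mask: Bystander: mask of the same size and mass with clear glass in a bright aluminium frame, in the carrier's other slot. Origin: centre of its lower edge, z up.
- station: Fixed inspection station, base 440 (its x) x 110 x 12 mm. Origin: centre of underside. At the +x end a camera with lens and ring light (84 mm across, top at z = 242 mm) looks along -x at a light panel 136 mm square (z = 132 to 268 mm) at the other end. Lens front at x = +115 mm, panel front at x = -116 mm, lens axis 200 mm above the table.
- lens (a point): Centre of the lens front, 200 mm above the table; the lens looks along the station's -x.
- view_point (a point): Point in the air on the lens axis midway between lens and light panel, 115 mm in front of the lens, 200 mm above the table; its axes are parallel to the station's. Here the middle of the amber glass belongs, with the mask's +x along the station's +x.
- wash_bottle: Bystander: white wash bottle, 64 mm diameter, 195 mm high. Origin: centre of its underside.
- beaker: Bystander: glass beaker, 68 mm diameter, 85 mm high. Origin: centre of its underside.
- wafer_case: Bystander: flat round wafer case, 114 mm diameter, 20 mm high. Origin: centre of its underside.
- objective: Bystander: small steel microscope objective, 30 mm diameter, 50 mm high. Origin: centre of its underside.
- tweezers: Bystander: steel tweezers lying flat, 113 mm long, 8 mm high. Origin: middle of the underside.
- driver: Bystander: screwdriver lying flat, 140 mm long. Origin: middle of its underside.

How it is judged:
By the outcome, as a careful person would: the job done as asked, in the order asked, and still so for the second after the job is handed in, while the arm keeps its last pose, push and grip.
It also fails if it takes over 64 s, if anything falls off the work surface, if the arm or the gripper's body presses on something with over 40 N, if the wrist force passes 120 N, or if a joint passes its speed limit or range.

ROBOT

A 6-joint arm with a two-finger parallel gripper is mounted at the origin on the work surface. World frame = base frame: x ahead of the robot, y to its left, z up, the work surface at z = 0. Lengths are in mm, angles in rad, forces in N, time in s.
With the tool pointing down it reaches from about 350 to 975 mm from the base axis. Payload 7.1 kg.
Tool frame: the origin (TCP) lies midway between the tips of the shut fingers; the grasp point (between the pads) lies 19 mm behind it; z points along the fingers, y is the line along which they close (so a half turn about z gives the same grasp; the last joint's range is limited). The gripper opens to 88 mm and grips with 3 to 60 N. Pads are 20 mm wide; open, the fingers measure 115 mm over their backs; the gripper's body (75 mm by 178 mm) begins 61 mm behind the grasp point.
Start: joints at [-1.131, 0.423, 1.63, -0, 1.089, -0.019], TCP at [276.809, -560.34, 222.675] pointing down, gripper open.
Joint ranges: [-3, 3], [-0.9, 2.11], [0.09, 2.58], [-1.31, 4.45], [0.11, 2.69], [-2.54, 2.54]. Speed limits (rad/s): [2.39, 2.39, 3.01, 3.14, 3.14, 3.14].

INTERFACE

Orientations are given as a rotation vector (axis times angle).
In Python, from workcell import get_obs, get_image, camera_params, close_job gives the robot as it stands.
- The arm moves only by the shell command python3 -m creep 'ROWS' [OPENING]. ROWS is a JSON object of lists of equal length, an entry for each row: "delta_pos": the shift along the tool's x, y, z in m, a list of three; "twist": the turn, a rotation vector about the tool's x, y, z in degrees, a list of three. A call has 1 to 20 rows; each row shifts and turns the commanded pose from where the row before left it, along the tool's axes as they then stand; what a row does not reach is not made up. A row lasts 1/12 s, in which the tool goes at most 41.7 mm and 7.16 degrees, less where a joint would pass 70% of its speed; a pose out of reach is approached as far as the arm can. A call with a gripper value outside its range is refused whole. OPENING is the opening, from 0 (shut) to 1 (fully open), set as the call begins (- or left out, the last holds). The fingers move at their own pace and stop on an object; the grip force is fixed at half the most. Time passes only in rows, so rows that do not move let the fingers close. It gives the time, the measured TCP pose, the force, the opening and the grip force at its end, in the units of the state.
- get_obs(): the state, without advancing time (a new reading comes with each control period).
- get_image(name): name is "side" or "top" or "wrist"; returns (picture, depth): 400x640x3 uint8, red, green, blue; 400x640 float32, mm along the optical axis (not along the pixel's ray), 0 where there is no reading.
- camera_params(name): a dict with "camera_matrix" (3x3 intrinsics, pixels), "extrinsics" (4x4, takes a point from camera to world coordinates). Camera axes: x right, y down, z forward; pixel columns grow to the right and rows downward; lengths in mm; the calibration is good to about 2 mm. A picture is of the moment at which its call begins: read the wrist's pose just before it. camera_params takes no time and is no camera call; for the wrist camera it gives the pose at the moment of the call.
- close_job(): hands the job in; it is judged then, once.
The state is a dict: "t": time; "qpos": joint angles; "qvel": joint speeds; "joint_torque": joint torques, N m; "ee_pos": TCP position; "orientation": TCP orientation; "ft_force": force on the tool from outside, world axes, zero at the start; "moment": the same for the moment, N m; "width": finger opening in mm; "grasp_force": force on a finger pad.
Only numpy, scipy, OpenCV 4.12 (cv2) and the standard library are available. Lean on these libraries where they do the work, as an engineer would, in place of code of your own. Each camera call takes 0.05 s, during which the arm holds its last target. There are 200 camera calls.

## Working session

There is one attempt and no reset: what is moved stays moved. The work goes in short steps, Python scripts to look and compute and a shell command to move; the robot and the scene stay as the last step left them, time stands still between calls to the robot, and variables do not carry over. Pictures are saved under pics/ and viewed, at most 10 in all, crops included, and the job is handed in when it is done.

```bash
mkdir -p pics; ls
python3 - <<'E'
from workcell import *
import cv2,numpy as np
for n in("top","side"):
    im,d=get_image(n); cv2.imwrite(f"pics/{n}0.png",im[:,:,::-1]); np.save(f"pics/{n}0.npy",d); np.save(f"pics/{n}0i.npy",im)
    p=camera_params(n); print(n,np.round(p["camera_matrix"],1).tolist(),np.round(p["extrinsics"],3).tolist())
o=get_obs(); print(o)
E
```

```text
pics
top [[397.5, 0.0, 321.7], [0.0, 397.5, 197.7], [0.0, 0.0, 1.0]] [[-0.026, -0.99, 0.142, 389.254], [-0.999, 0.023, -0.023, 2.035], [0.019, -0.143, -0.99, 1422.63], [0.0, 0.0, 0.0, 1.0]]
side [[389.3, 0.0, 320.8], [0.0, 389.3, 197.0], [0.0, 0.0, 1.0]] [[0.976, -0.104, 0.189, 398.132], [-0.215, -0.563, 0.798, -813.094], [0.024, -0.82, -0.572, 708.445], [0.0, 0.0, 0.0, 1.0]]
{'t': 0.1, 'qpos': array([-1.13100413e+00,  4.23751742e-01,  1.63057054e+00, -4.50967832e-06,
        1.08863641e+00, -1.90062758e-02]), 'qvel': array([ 1.44024050e-03, -1.86692350e-03, -4.92711422e-04, -5.24846103e-04,
        9.02034335e-04,  1.48540999e-05]), 'joint_torque': array([-2.83316753e-03, -5.45613384e+01, -2.74325967e+01,  6.43593259e-02,
        1.87698298e-02, -6.74075613e-05]), 'ee_pos': array([ 276.60393534, -559.91257099,  222.00426958]), 'orientation': array([-3.05799203e+00, -7.14074333e-01,  4.54073314e-04]), 'ft_force': array([-0.68932165, -0.07841818, -1.42895253]), 'moment': array([ 0.01534545, -0.01390962,  0.01201184]), 'grasp_force': 0.0, 'width': 87.71481172440404}
```

View pics/top0.png

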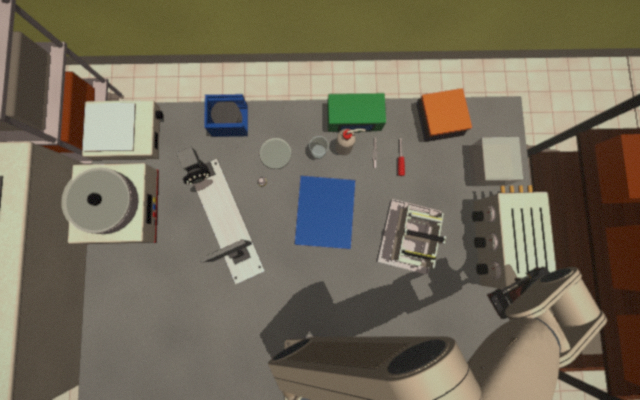

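View pics/side0.png

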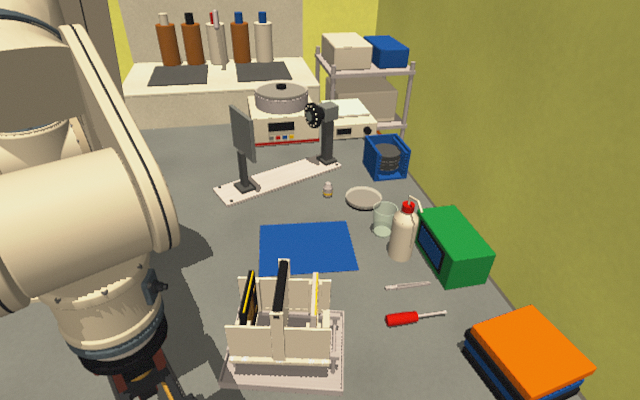

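The top view shows the carrier near (422,237) with its handle from (407,234) to (445,239), the mat at (326,212), and the station from (200,165) to (248,275). The panel is at (228,250) and the lens at (197,172). The side view shows the black-framed mask left of the handle, on the world −x side.

```bash
cat > h.py <<'E'
import numpy as np,cv2
from workcell import *
from scipy.spatial.transform import Rotation as R
def ray(p,uv,z):
    """cast pixels onto the horizontal plane at height z (world)"""
    uv=np.atleast_2d(uv).astype(float); K=p["camera_matrix"];E=np.array(p["extrinsics"])
    d=np.c_[uv,np.ones(len(uv))]@np.linalg.inv(K).T@E[:3,:3].T; o=E[:3,3]
    return o+d*((z-o[2])/d[:,2])[:,None]
def cloud(p,d):
    v,u=np.mgrid[:400,:640]; K=np.array(p["camera_matrix"]);E=np.array(p["extrinsics"])
    c=np.stack([(u-K[0,2])/K[0,0]*d,(v-K[1,2])/K[1,1]*d,d],-1)
    return c@E[:3,:3].T+E[:3,3]
def tool_delta(pos,Rt=None):
    """shift (mm, tool axes) from the measured pose to world pos; turn (deg)"""
    o=get_obs(); Rc=R.from_rotvec(o["orientation"])
    print("tool shift",np.round(Rc.inv().apply(np.array(pos)-o["ee_pos"]),1), "turn",None if Rt is None else np.round(np.degrees((Rc.inv()*Rt).as_rotvec()),2))
E
python3 - <<'E'
from h import *
im=np.load("pics/top0i.npy");d=np.load("pics/top0.npy");p=camera_params("top")
hsv=cv2.cvtColor(im,cv2.COLOR_RGB2HSV)
m=cv2.inRange(hsv,(105,120,80),(125,255,255)); m[:, :280]=0;m[:,370:]=0;m[:165]=0
c=max(cv2.findContours(m,0,2)[0],key=cv2.contourArea)
b=cv2.boxPoints(cv2.minAreaRect(c)); w=ray(p,b,3); print("mat",w.round(0).tolist(),w.mean(0),np.linalg.norm(np.diff(w,axis=0),axis=1))
P=cloud(p,d)
z=P[...,2]
print("depth valid",(d>0).mean())
# station base
s=np.zeros(z.shape,bool); s[150:290,170:275]=1
m=((abs(z-12)<8)&s&(hsv[...,2]>150)&(hsv[...,1]<60)).astype(np.uint8)
c=max(cv2.findContours(m,0,2)[0],key=cv2.contourArea); b=cv2.boxPoints(cv2.minAreaRect(c)); w=ray(p,b,12); print("base",w.round(0).tolist(),w.mean(0),np.linalg.norm(np.diff(w,axis=0),axis=1))
for n,(z0,z1) in {"panel":(225,275)}.items():
    q=P[s&(z>z0)&(z<z1)]; print(n,len(q),q.min(0),q.max(0))
# handle
s[:]=0;s[190:280,370:455]=1
q=P[s&(z>183)&(z<205)&(hsv[...,2]<90)];r=cv2.minAreaRect(q[:,:2].astype(np.float32)) if len(q) else 0;print("handle",len(q),r)
def crop(n,a,b,c_,d_,k,o): cv2.imwrite(o,cv2.resize(n[a:b,c_:d_,::-1],None,fx=k,fy=k,interpolation=cv2.INTER_CUBIC))
A=cv2.resize(im[190:280,370:460],(400,400),interpolation=2);B=cv2.resize(im[150:290,170:275],(300,400),interpolation=2)
cv2.imwrite("pics/c1.png",np.hstack([A,B])[:,:,::-1])
E
```

```text
mat [[431.0, 69.0, 3.0], [675.0, 46.0, 3.0], [654.0, -154.0, 3.0], [410.0, -125.0, 3.0]] [542.55306508 -40.95867826   3.        ] [245.46556741 200.50451364 245.73683655]
depth valid 0.99605078125
base [[704.0, 450.0, 12.0], [746.0, 345.0, 12.0], [449.0, 223.0, 12.0], [409.0, 325.0, 12.0]] [576.83033221 335.67163107  12.        ] [112.64454544 322.15865087 109.58678976]
panel 587 [380.00032528 200.71932442 225.00670494] [719.01295195 415.14171518 274.81210692]
handle 191 ((414.98345947265625, -331.1854248046875), (123.74170684814453, 71.46529388427734), 77.30656433105469)
```

View pics/c1.png

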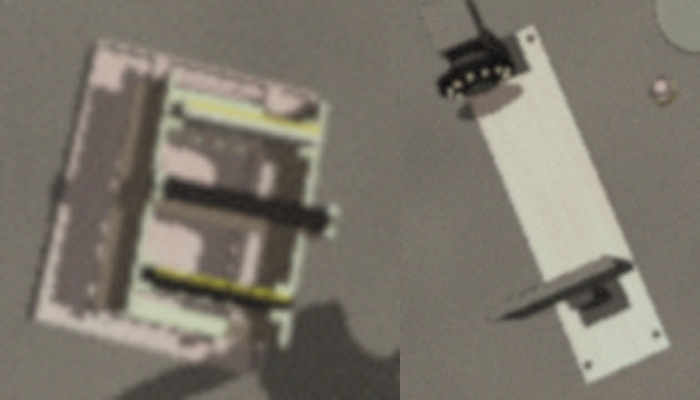

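The crop shows the amber mask on the lower (world −x) side at about (220,285), with its yellow stripe facing the handle. So carrier +x is roughly world +x. The station's lens is at its upper-left end and the panel at its lower end.

Run:
```python
from h import *
im=np.load("pics/top0i.npy");d=np.load("pics/top0.npy");p=camera_params("top")
g=im.max(2);P=cloud(p,d);z=P[...,2]
m=np.zeros_like(g); s=(slice(222,248),slice(402,450)); m[s]=(g[s]<75)
c=max(cv2.findContours(m,0,1)[0],key=cv2.contourArea); r=cv2.minAreaRect(c);print(r,cv2.boxPoints(r).tolist())
w=ray(p,cv2.boxPoints(r),197);print("handle",w.round(1).tolist(),w.mean(0).round(1))
vx=cv2.fitLine(c,2,0,.01,.01).ravel();a=ray(p,[vx[2:],vx[2:]+vx[:2]*15],197);dd=a[1]-a[0];print("handle yaw(y axis)",np.degrees(np.arctan2(dd[1],dd[0])), "z med",np.median(z[m>0]))
# panel top and lens
for nm,(a0,a1,b0,b1),(z0,z1) in [("panel",(232,270,195,260),(245,275)),("lens",(155,190,178,215),(150,250))]:
    q=P[a0:a1,b0:b1].reshape(-1,3);q=q[(q[:,2]>z0)&(q[:,2]<z1)];print(nm,len(q),q.mean(0).round(1),[[round(float(t),1) for t in x] for x in cv2.boxPoints(cv2.minAreaRect(q[:,:2].astype(np.float32)))])
# base edge lines
hsv=cv2.cvtColor(im,cv2.COLOR_RGB2HSV)
m=np.zeros_like(g);m[150:290,195:275]=((g>140)&(hsv[...,1]<60))[150:290,195:275]
m=cv2.morphologyEx(m,3,np.ones((3,3)))
cs=[c for c in cv2.findContours(m,0,1)[0] if cv2.contourArea(c)>50]
pts=np.vstack(cs);h=ray(p,cv2.boxPoints(cv2.minAreaRect(pts)),12);print("base",h.round(1).tolist(),h.mean(0),np.linalg.norm(np.diff(h,axis=0),axis=1))
w=ray(p,pts.reshape(-1,2),12); print([w[np.argmax(w[:,:2]@v)].round(1).tolist() for v in np.array([[1,-.5],[-1,-.5],[-1,1]])])
```

```text
((425.3382568359375, 238.283203125), (19.784069061279297, 34.732032775878906), 81.57302856445312) [[406.7100524902344, 231.04293823242188], [441.0671081542969, 225.9530029296875], [443.9664611816406, 245.52346801757812], [409.6094055175781, 250.6134033203125]]
handle [[455.1, -286.1, 197.0], [468.2, -394.0, 197.0], [407.7, -398.8, 197.0], [394.9, -291.6, 197.0]] [ 431.5 -342.6  197. ]
handle yaw(y axis) -103.33624669891549 z med 195.72507903169594
panel 244 [409.3 263.8 266.9] [[377.6, 325.5], [429.8, 200.2], [442.3, 205.4], [390.1, 330.7]]
lens 592 [660.3 368.1 220.9] [[616.0, 396.7], [632.6, 317.9], [719.0, 336.1], [702.4, 415.0]]
base [[316.3, 437.9, 12.0], [798.4, 401.7, 12.0], [766.5, 133.7, 12.0], [285.4, 182.8, 12.0]] [541.67478263 289.03138259  12.        ] [483.4674313  269.83168406 483.56620703]
[[767.6, 142.5, 12.0], [338.6, 177.4, 12.0], [296.9, 277.8, 12.0]]
```

```bash
cat >> h.py <<'E'
def down(yaw_deg):
    """tool down, tool y axis (closing line) at world yaw"""
    a=np.radians(yaw_deg); y=np.array([np.cos(a),np.sin(a),0]); z=np.array([0,0,-1.]); return R.from_matrix(np.c_[np.cross(y,z),y,z])
E
python3 - <<'E'
from h import *
print(R.from_rotvec(get_obs()["orientation"]).as_matrix().round(2).tolist())
for y in (-10,170): tool_delta([432,-337,360],down(y))
E=np.array(camera_params("wrist")["extrinsics"]); print(E.round(2).tolist(),camera_params("wrist")["camera_matrix"])
E
```

```text
[[0.9, 0.44, -0.0], [0.44, -0.9, 0.0], [0.0, -0.0, -1.0]]
tool shift [ 238.1 -131.2 -137.8] turn [-7.000e-02 -4.000e-02 -5.371e+01]
tool shift [ 238.1 -131.2 -137.8] turn [-5.0000e-02  9.0000e-02  1.2629e+02]
[[0.44, -0.87, -0.22, 336.29], [-0.9, -0.43, -0.11, -530.57], [-0.0, 0.25, -0.97, 384.45], [0.0, 0.0, 0.0, 1.0]] [[311.46140501   0.         322.11521321]
 [  0.         311.46140501 205.38527237]
 [  0.           0.           1.        ]]
```

```bash
python3 -m creep '{"delta_pos":[[0,0,-0.0276],[0,0,-0.0276],[0,0,-0.0276],[0,0,-0.0276],[0,0,-0.0276],[0.0298,-0.0164,0],[0.0298,-0.0164,0],[0.0298,-0.0164,0],[0.0298,-0.0164,0],[0.0298,-0.0164,0],[0.0298,-0.0164,0],[0.0298,-0.0164,0],[0.0298,-0.0164,0]],"twist":[[0,0,0],[0,0,0],[0,0,0],[0,0,0],[0,0,0],[0,0,0],[0,0,0],[0,0,0],[0,0,0],[0,0,0],[0,0,0],[0,0,0],[0,0,0]]}' 0.46
python3 -m creep '{"delta_pos":[[0,0,0],[0,0,0],[0,0,0],[0,0,0],[0,0,0],[0,0,0],[0,0,0],[0,0,0],[0,0,0],[0,0,0],[0,0,0]],"twist":[[0,0,-6],[0,0,-6],[0,0,-6],[0,0,-6],[0,0,-6],[0,0,-6],[0,0,-6],[0,0,-6],[0,0,-5.7],[0,0,0],[0,0,0]]}'
python3 - <<'E'
from h import *
p=camera_params("wrist");im,d=get_image("wrist");cv2.imwrite("pics/w1.png",im[:,:,::-1]);np.savez("pics/w1.npz",im=im,d=d,K=p["camera_matrix"],E=p["extrinsics"])
o=get_obs();print(o["qpos"].round(2),o["width"])
E
```

```text
t: 1.18
ee_pos: [432.9, -335.5, 360.4]
orientation: [-3.059, -0.714, 0.001]
ft_force: [-0.2, -0.9, -0.1]
width: 40.4
grasp_force: 0.0
t: 2.1
ee_pos: [432.3, -337.0, 360.4]
orientation: [-2.409, -2.015, 0.0]
ft_force: [0.6, -0.4, 0.0]
width: 40.5
grasp_force: 0.0
[-0.68  0.18  1.65  0.    1.32 -0.51] 40.21088125552073
```

View pics/w1.png

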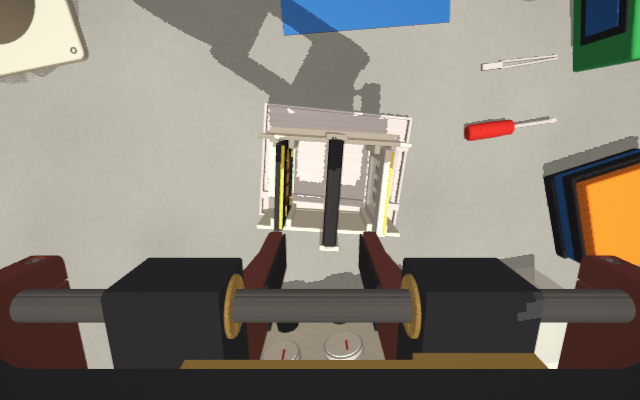

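The wrist view shows the handle bar from (336,140) to (331,245), the amber mask's top edge at about (283,185), and the silver one at about (385,185).

```bash
cat > hd.py <<'E'
from h import *
def handle(f,zt,box=(135,250,310,360)):
    w=np.load(f);p=dict(camera_matrix=w["K"],extrinsics=w["E"]);im=w["im"];g=im.max(2);P=cloud(p,w["d"])
    m=np.zeros_like(g);a,b,c,d=box;s=(slice(a,b),slice(c,d));m[s]=(g[s]<90)&(abs(P[...,2][s]-zt)<9)
    m=cv2.morphologyEx(m,2,np.ones((3,3)))
    c=max(cv2.findContours(m,0,1)[0],key=cv2.contourArea)
    v,u=np.nonzero(m); q=ray(p,np.c_[u,v],zt)[:,:2].astype(np.float32)
    r=cv2.minAreaRect(q);l=cv2.fitLine(q,2,0,.01,.01).ravel();pz=P[m>0]
    print("handle px",len(q),"rect",np.round(r[0],1),np.round(r[1],1),"line yaw",np.degrees(np.arctan2(l[1],l[0])),"mean",q.mean(0),"z med",np.median(pz[:,2]),"cloud mean",pz.mean(0)[:2])
    return p,P,im
E
python3 - <<'E'
from hd import *
p,P,im=handle("pics/w1.npz",197)
# amber top: stripe yellow / black at z~178
hsv=cv2.cvtColor(im,cv2.COLOR_RGB2HSV);z=P[...,2]
for nm,(a,b,c,d) in (("amber",(135,235,268,300)),("silver",(135,238,368,400))):
    q=P[a:b,c:d].reshape(-1,3);k=abs(q[:,2]-178)<5;print(nm,k.sum(),np.round(cv2.minAreaRect(q[k][:,:2].astype(np.float32))[:2],1),cv2.minAreaRect(q[k][:,:2].astype(np.float32))[2])
E
```

```text
handle px 1475 rect [ 441.6 -342.9] [116.1  15.3] line yaw 76.397766 mean [ 442.05005 -340.8934 ] z med 197.32581168348304 cloud mean [ 442.0477051  -340.84016126]
amber 829 [[ 383.7 -329.4]
 [ 100.    10.4]] 76.22405242919922
silver 842 [[ 500.3 -357.9]
 [  99.8   10.8]] 76.27976989746094
```

Run:
```python
from h import *
tool_delta([441.9,-343.3,171],down(-13.7))
o=get_obs();print(R.from_rotvec(o["orientation"]).as_matrix().round(3).tolist())
```

```text
tool shift [ -4.5  10.6 189.4] turn [-0.02 -0.01  3.51]
[[0.177, 0.984, -0.0], [0.984, -0.177, 0.0], [0.0, -0.0, -1.0]]
```

```bash
python3 -m creep '{"delta_pos":[[-0.0045,0.0106,0],[0,0,0],[0,0,0.025],[0,0,0.025],[0,0,0.025],[0,0,0.025],[0,0,0.025],[0,0,0.02],[0,0,0.015],[0,0,0.01],[0,0,0.01],[0,0,0.0094],[0,0,0],[0,0,0]],"twist":[[0,0,0],[0,0,3.5],[0,0,0],[0,0,0],[0,0,0],[0,0,0],[0,0,0],[0,0,0],[0,0,0],[0,0,0],[0,0,0],[0,0,0],[0,0,0],[0,0,0]]}' 0.46
python3 - <<'E'
from h import *
tool_delta([441.9,-343.3,171],down(-13.7))
E
```

```text
t: 3.32
ee_pos: [442.3, -343.5, 171.2]
orientation: [-2.467, -1.944, 0.0]
ft_force: [-0.1, -0.6, -0.1]
width: 40.3
grasp_force: 0.0
tool shift [ 0.1 -0.4  0.2] turn [-0.01 -0.01  0.17]
```

```bash
python3 -m creep '{"delta_pos":[[0,0,0],[0,0,0],[0,0,0],[0,0,0],[0,0,0],[0,0,0],[0,0,0],[0,0,0]],"twist":[[0,0,0],[0,0,0],[0,0,0],[0,0,0],[0,0,0],[0,0,0],[0,0,0],[0,0,0]]}' 0
python3 -m creep '{"delta_pos":[[0,0,-0.002],[0,0,-0.004],[0,0,-0.006],[0,0,-0.008],[0,0,-0.01],[0,0,-0.01],[0,0,-0.01],[0,0,-0.01],[0,0,-0.01],[0,0,-0.008],[0,0,-0.004],[0,0,0],[0,0,0],[0,0,0]],"twist":[[0,0,0],[0,0,0],[0,0,0],[0,0,0],[0,0,0],[0,0,0],[0,0,0],[0,0,0],[0,0,0],[0,0,0],[0,0,0],[0,0,0],[0,0,0],[0,0,0]]}'
python3 - <<'E'
from h import *
tool_delta([542.5,-41,253],down(-6.0))
E
```

```text
t: 3.98
ee_pos: [442.2, -343.6, 171.8]
orientation: [2.467, 1.944, 0.0]
ft_force: [-1.7, 1.2, 5.0]
width: 15.8
grasp_force: 30.0
t: 5.15
ee_pos: [441.7, -343.1, 252.7]
orientation: [-2.466, -1.944, 0.0]
ft_force: [0.1, -0.3, -7.1]
width: 15.7
grasp_force: 30.0
tool shift [ 3.173e+02  2.740e+01 -2.000e-01] turn [-0.06 -0.04 -7.51]
```

```bash
python3 -m creep '{"delta_pos":[[0.003,0.0003,0],[0.007,0.0006,0],[0.012,0.001,0],[0.017,0.0015,0],[0.02,0.0018,0],[0.021,0.0019,0],[0.021,0.0019,0],[0.021,0.0019,0],[0.021,0.0019,0],[0.021,0.0019,0],[0.021,0.0019,0],[0.021,0.0019,0],[0.021,0.0018,0],[0.021,0.0018,0],[0.02,0.0015,0],[0.019,0.0014,0],[0.014,0.001,0],[0.009,0.0007,0],[0.005,0.0004,0],[0.0023,0.0002,0]],"twist":[[0,0,0],[0,0,0],[0,0,0],[0,0,0],[0,0,0],[0,0,0],[0,0,0],[0,0,0],[0,0,0],[0,0,0],[0,0,0],[0,0,0],[0,0,0],[0,0,0],[0,0,0],[0,0,0],[0,0,0],[0,0,0],[0,0,0],[0,0,0]]}'
python3 -m creep '{"delta_pos":[[0,0,0],[0,0,0],[0,0,0],[0,0,0],[0,0,0],[0,0,0],[0,0,0],[0,0,0],[0,0,0]],"twist":[[0,0,-0.7],[0,0,-1.4],[0,0,-1.7],[0,0,-1.7],[0,0,-1.3],[0,0,-0.7],[0,0,0],[0,0,0],[0,0,0]]}'
python3 - <<'E'
from h import *
tool_delta([542.5,-41,174],down(-6.0))
p=camera_params("wrist");im,d=get_image("wrist");np.savez("pics/w2.npz",im=im,d=d,K=p["camera_matrix"],E=p["extrinsics"])
im2,_=get_image("side");cv2.imwrite("pics/w2.png",np.vstack([im,im2])[::1,:,::-1][:, :][::1]); cv2.imwrite("pics/w2.png",cv2.resize(np.vstack([im,im2])[:,:,::-1],(480,600),interpolation=3))
E
```

```text
t: 6.82
ee_pos: [542.7, -40.3, 253.1]
orientation: [-2.466, -1.946, 0.0]
ft_force: [-0.4, -0.4, -7.7]
width: 16.0
grasp_force: 30.0
t: 7.57
ee_pos: [542.8, -41.4, 253.3]
orientation: [2.335, 2.101, 0.0]
ft_force: [-0.3, -0.4, -7.9]
width: 15.6
grasp_force: 30.0
tool shift [ 0.4 -0.3 79.3] turn [ 0.    0.   -0.04]
```

View pics/w2.png

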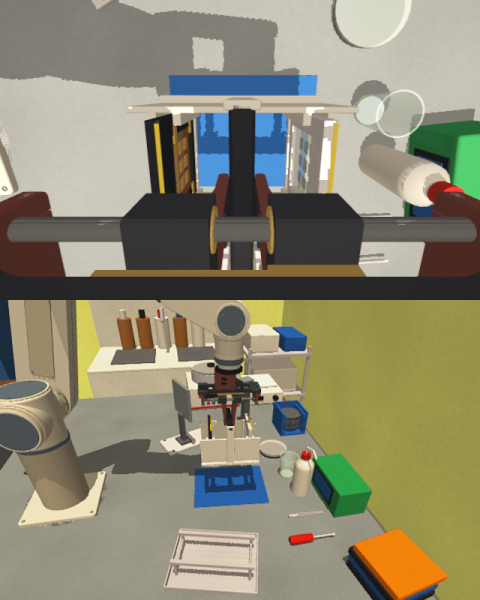

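The carrier hangs level in the grip. The wrist picture shows the mat's far edge at (170–317, 75) beneath it, and the side view shows the carrier over the mat.

```bash
python3 -m creep '{"delta_pos":[[0,0,0.003],[0,0,0.006],[0,0,0.01],[0,0,0.013],[0,0,0.014],[0,0,0.014],[0,0,0.014],[0,0,0.014],[0,0,0.013],[0,0,0.01],[0,0,0.008],[0,0,0.006],[0,0,0.004],[0,0,0.002],[0,0,0.002],[0,0,0.001],[0,0,0],[0,0,0]],"twist":[[0,0,0],[0,0,0],[0,0,0],[0,0,0],[0,0,0],[0,0,0],[0,0,0],[0,0,0],[0,0,0],[0,0,0],[0,0,0],[0,0,0],[0,0,0],[0,0,0],[0,0,0],[0,0,0],[0,0,0],[0,0,0]]}'
python3 -m creep '{"delta_pos":[[0,0,0.0005],[0,0,0.0005],[0,0,0.0005],[0,0,0]],"twist":[[0,0,0],[0,0,0],[0,0,0],[0,0,0]]}'
```

```text
t: 9.17
ee_pos: [543.0, -41.3, 119.6]
orientation: [2.335, 2.102, 0.001]
ft_force: [0.2, -0.2, -7.2]
width: 16.0
grasp_force: 30.0
t: 9.5
ee_pos: [542.7, -41.3, 117.8]
orientation: [-2.335, -2.102, -0.0]
ft_force: [0.2, -0.0, -7.6]
width: 15.5
grasp_force: 30.0
```

```bash
for i in 1 2 ; do :; done; python3 -m creep '{"delta_pos":[[0,0,0.0005],[0,0,0.0005],[0,0,0.0005],[0,0,0.0005],[0,0,0]],"twist":[[0,0,0],[0,0,0],[0,0,0],[0,0,0],[0,0,0]]}'
python3 -m creep '{"delta_pos":[[0,0,0.0005],[0,0,0.0005],[0,0,0]],"twist":[[0,0,0],[0,0,0],[0,0,0]]}'
```

```text
t: 9.92
ee_pos: [542.7, -41.3, 115.6]
orientation: [-2.335, -2.102, 0.0]
ft_force: [0.1, 0.7, -7.3]
width: 15.8
grasp_force: 30.0
t: 10.17
ee_pos: [542.8, -41.2, 114.9]
orientation: [-2.335, -2.102, -0.0]
ft_force: [0.1, 1.0, -6.5]
width: 15.8
grasp_force: 30.0
```

```bash
python3 -m creep '{"delta_pos":[[0,0,0.0005],[0,0,0.0005],[0,0,0]],"twist":[[0,0,0],[0,0,0],[0,0,0]]}'
```

```text
t: 10.42
ee_pos: [542.8, -41.2, 114.8]
orientation: [2.335, 2.102, 0.0]
ft_force: [-4.8, 0.5, 6.6]
width: 15.5
grasp_force: 30.0
```

The carrier is on the mat. Next I release it gently and raise the gripper.

```bash
python3 -m creep '{"delta_pos":[[0,0,0],[0,0,0],[0,0,0],[0,0,0],[0,0,0]],"twist":[[0,0,0],[0,0,0],[0,0,0],[0,0,0],[0,0,0]]}' 0.46
python3 -m creep '{"delta_pos":[[0,0,-0.004],[0,0,-0.008],[0,0,-0.012],[0,0,-0.016],[0,0,-0.02],[0,0,-0.025],[0,0,-0.025],[0,0,-0.025],[0,0,-0.025],[0,0,-0.02],[0,0,-0.01],[0,0,0],[0,0,0]],"twist":[[0,0,0],[0,0,0],[0,0,0],[0,0,0],[0,0,0],[0,0,0],[0,0,0],[0,0,0],[0,0,0],[0,0,0],[0,0,0],[0,0,0],[0,0,0]]}'
python3 - <<'E'
from hd import *
p=camera_params("wrist");im,d=get_image("wrist");cv2.imwrite("pics/w3.png",im[:,:,::-1]);np.savez("pics/w3.npz",im=im,d=d,K=p["camera_matrix"],E=p["extrinsics"])
E
```

```text
t: 10.83
ee_pos: [543.1, -41.3, 113.9]
orientation: [2.335, 2.102, 0.001]
ft_force: [-0.6, -0.7, -0.1]
width: 40.0
grasp_force: 0.0
t: 11.92
ee_pos: [542.7, -41.3, 304.1]
orientation: [2.334, 2.101, 0.001]
ft_force: [-0.6, -0.6, -1.0]
width: 40.7
grasp_force: 0.0
```

View pics/w3.png

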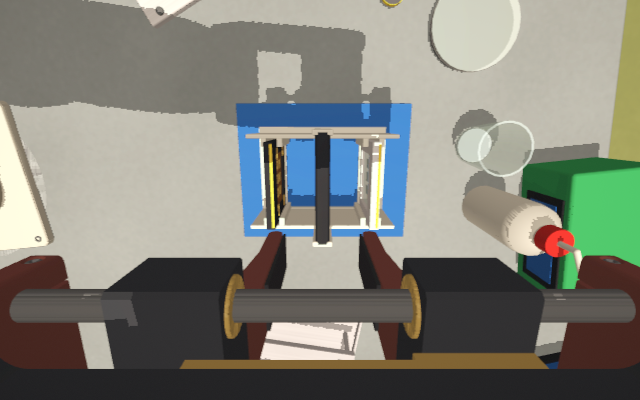

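The carrier stands centred on the mat, with a blue border visible on all sides. The amber mask's top edge is at about (272,185), with the stripe on its handle side.

Run:
```python
from hd import *
p,P,im=handle("pics/w3.npz",140,(130,250,305,340))
hsv=cv2.cvtColor(im,cv2.COLOR_RGB2HSV)
for nm,(a,b,c,d) in (("amber",(136,232,258,284)),("silver",(136,232,364,388))):
    q=P[a:b,c:d].reshape(-1,3);k=abs(q[:,2]-121)<4;r=cv2.minAreaRect(q[k][:,:2].astype(np.float32));print(nm,k.sum(),np.round(r[0],1),np.round(r[1],1),r[2],np.median(q[k][:,2]))
m=cv2.inRange(hsv,(100,120,60),(125,255,255));m[:95]=0;m[245:]=0;m[:,430:]=0;m[:,:225]=0
v,u=np.nonzero(m);q=ray(p,np.c_[u,v],3)[:,:2].astype(np.float32);r=cv2.minAreaRect(q);print("mat",r)
r=cv2.minAreaRect(P[136:232,258:284][abs(P[136:232,258:284,2]-121)<4][:,:2].astype(np.float32))
tool_delta([r[0][0],r[0][1],118],down(-6))
```

```text
handle px 1495 rect [542.3 -41.3] [119.7  14.5] line yaw 84.02837 mean [542.6227   -38.172848] z med 140.3707985283035 cloud mean [542.62951105 -38.09584977]
amber 832 [483. -35.] [99.9 10.4] 83.92324829101562 121.61175252770238
silver 826 [602.3 -47.7] [99.9 10.4] 83.87394714355469 121.58694618837302
mat ((544.0991821289062, -42.81383514404297), (196.55255126953125, 248.2445831298828), 83.90950775146484)
tool shift [  0.  -59.3 185.1] turn [-0.06 -0.   -0.02]
```

```bash
python3 -m creep '{"delta_pos":[[0,-0.015,0],[0,-0.02,0],[0,-0.0153,0],[0,-0.009,0],[0,0,0.02],[0,0,0.028],[0,0,0.028],[0,0,0.028],[0,0,0.025],[0,0,0.02],[0,0,0.015],[0,0,0.01],[0,0,0.01],[0,0,0.01],[0,0,0.008],[0,0,0.006],[0,0,0],[0,0,0]],"twist":[[0,0,0],[0,0,0],[0,0,0],[0,0,0],[0,0,0],[0,0,0],[0,0,0],[0,0,0],[0,0,0],[0,0,0],[0,0,0],[0,0,0],[0,0,0],[0,0,0],[0,0,0],[0,0,0],[0,0,0],[0,0,0]]}' 0.46
python3 - <<'E'
from h import *
tool_delta([483,-35,95],down(-6.1))
E
```

```text
t: 13.47
ee_pos: [483.9, -35.1, 95.8]
orientation: [-2.335, -2.102, 0.0]
ft_force: [-0.9, 0.2, -0.0]
width: 40.1
grasp_force: 0.0
tool shift [-0.  -0.9  0.8] turn [-0.    0.    0.09]
```

```bash
python3 -m creep '{"delta_pos":[[0,-0.0006,0.0008],[0,0,0],[0,0,0],[0,0,0],[0,0,0],[0,0,0],[0,0,0],[0,0,0],[0,0,0]],"twist":[[0,0,0],[0,0,0],[0,0,0],[0,0,0],[0,0,0],[0,0,0],[0,0,0],[0,0,0],[0,0,0]]}' 0.0
python3 -m creep '{"delta_pos":[[0,0,-0.002],[0,0,-0.004],[0,0,-0.006],[0,0,-0.006],[0,0,0]],"twist":[[0,0,0],[0,0,0],[0,0,0],[0,0,0],[0,0,0]]}'
```

```text
t: 14.22
ee_pos: [483.4, -35.0, 95.2]
orientation: [2.335, 2.102, 0.0]
ft_force: [-0.3, -0.1, 5.2]
width: 9.9
grasp_force: 30.0
t: 14.63
ee_pos: [484.0, -35.1, 114.2]
orientation: [2.334, 2.101, 0.002]
ft_force: [1.1, -0.7, -1.4]
width: 9.7
grasp_force: 30.0
```

```bash
python3 -m creep '{"delta_pos":[[0,0,-0.006],[0,0,-0.008],[0,0,-0.01],[0,0,-0.012],[0,0,-0.014],[0,0,-0.015],[0,0,-0.015],[0,0,-0.015],[0,0,-0.014],[0,0,-0.012],[0,0,-0.01],[0,0,-0.004],[0,0,0],[0,0,0]],"twist":[[0,0,0],[0,0,0],[0,0,0],[0,0,0],[0,0,0],[0,0,0],[0,0,0],[0,0,0],[0,0,0],[0,0,0],[0,0,0],[0,0,0],[0,0,0],[0,0,0]]}'
python3 - <<'E'
from h import *
im,d=get_image("side");cv2.imwrite("pics/s4.png",im[:,:,::-1])
tool_delta([618,81,245],down(22.5))
p=camera_params("wrist");im,d=get_image("wrist");np.savez("pics/w4.npz",im=im,d=d,K=p["camera_matrix"],E=p["extrinsics"])
E
```

```text
t: 15.8
ee_pos: [483.0, -35.0, 247.9]
orientation: [2.335, 2.102, 0.0]
ft_force: [-0.0, -0.2, -1.6]
width: 9.4
grasp_force: 30.0
tool shift [129.5 122.3   2.4] turn [-5.000e-02 -1.000e-02 -2.851e+01]
```

View pics/s4.png

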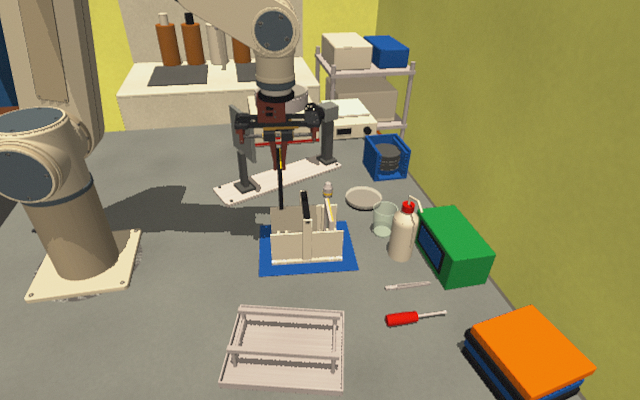

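The side view shows the mask held clear above the carrier at about (281,185). The silver mask is still in its slot.

```bash
python3 -m creep '{"delta_pos":[[0.005,0,0],[0.012,0,0],[0.019,0,0],[0.022,0,0],[0.022,0,0],[0.02,0.003,0],[0.015,0.009,0],[0.01,0.016,0],[0.0045,0.02,0],[0,0.022,0],[0,0.02,0],[0,0.016,0],[0,0.0103,0],[0,0.006,0],[0,0,0]],"twist":[[0,0,0],[0,0,0],[0,0,0],[0,0,0],[0,0,0],[0,0,0],[0,0,0],[0,0,0],[0,0,0],[0,0,0],[0,0,0],[0,0,0],[0,0,0],[0,0,0],[0,0,0]]}'
python3 -m creep '{"delta_pos":[[0,0,0],[0,0,0],[0,0,0],[0,0,0],[0,0,0],[0,0,0],[0,0,0],[0,0,0],[0,0,0],[0,0,0]],"twist":[[0,0,-1.5],[0,0,-3],[0,0,-4.5],[0,0,-5],[0,0,-5],[0,0,-4.5],[0,0,-3.2],[0,0,-1.8],[0,0,0],[0,0,0]]}'
python3 - <<'E'
from h import *
p=camera_params("wrist");im,d=get_image("wrist");cv2.imwrite("pics/w5.png",im[:,:,::-1]);np.savez("pics/w5.npz",im=im,d=d,K=p["camera_matrix"],E=p["extrinsics"])
im,d=get_image("top");np.savez("pics/t5.npz",im=im,d=d)
tool_delta([522,312,237],down(22.5))
E
```

```text
t: 17.15
ee_pos: [618.9, 81.4, 247.4]
orientation: [-2.335, -2.102, 0.001]
ft_force: [0.2, -0.5, -0.4]
width: 9.8
grasp_force: 30.0
t: 17.98
ee_pos: [617.6, 81.2, 248.0]
orientation: [-1.747, -2.611, 0.0]
ft_force: [1.0, -0.0, -1.7]
width: 9.8
grasp_force: 30.0
tool shift [250.   -0.6  11. ] turn [-0.01 -0.01 -0.06]
```

View pics/w5.png

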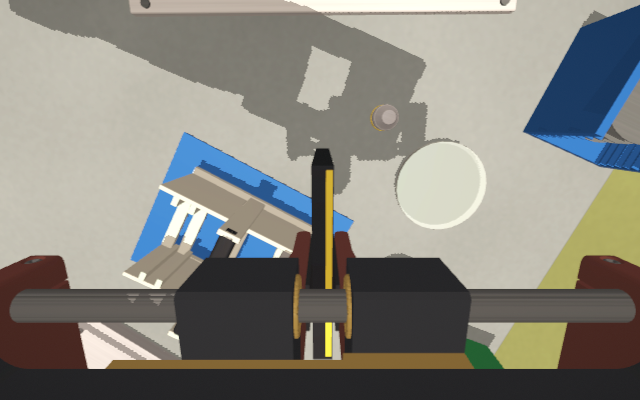

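The wrist view shows the mask held edge-on at (322,150–260). The station base's near long edge runs from (130,12) to (517,11), and its end corners give the station's x centre and yaw.

Run:
```python
from h import *
w=np.load("pics/w5.npz");p=dict(camera_matrix=w["K"],extrinsics=w["E"]);im=w["im"]
P=cloud(p,w["d"]);z=P[...,2]
m=((z>7)&(z<20)).astype(np.uint8);m[40:]=0;m[:,:110]=0;m[:,540:]=0
m=cv2.morphologyEx(m,2,np.ones((2,2),np.uint8))
v,u=np.nonzero(m);q=ray(p,np.c_[u,v],12);print(len(q))
a=np.radians(22.5);X=np.array([np.cos(a),np.sin(a)]);Y=np.array([-X[1],X[0]])
# lower edge: bottom pixel for each column
cols=np.unique(u);bot=np.array([[c,v[u==c].max()+.5] for c in cols if 140<c<510]);e=ray(p,bot,12)[:,:2].astype(np.float32)
l=cv2.fitLine(e,cv2.DIST_HUBER,0,.01,.01).ravel();yaw=np.degrees(np.arctan2(l[1],l[0]))%180;print("base yaw",yaw)
s=q[:,:2]@X;print("station-x extent",np.percentile(s,[0,.5,99.5,100]),"mid",(np.percentile(s,.5)+np.percentile(s,99.5))/2, "edge y",np.median(e@Y),"centre y",np.median(e@Y)+55)
V=np.array([522,312]);print("estimate",V@X,V@Y)
```

```text
5759
base yaw 22.709303
station-x extent [383.66691329 385.86829711 819.71031486 822.41560587] mid 602.7893059856237 edge y 29.103464983792946 centre y 84.10346498379295
estimate 601.6623468687997 88.4896624489446
```

```bash
python3 -m creep '{"delta_pos":[[0.004,0,0],[0.01,0,0],[0.015,0,0],[0.018,0,0],[0.018,0,0],[0.017,0,0],[0.012,0,0],[0.006,0,0],[0,0,0],[0,0,0],[0,0,0]],"twist":[[0,0,0],[0,0,0],[0,0,0],[0,0,0],[0,0,0],[0,0,0],[0,0,0],[0,0,0],[0,0,0],[0,0,0],[0,0,0]]}'
python3 - <<'E'
from h import *
p=camera_params("wrist");im,d=get_image("wrist");cv2.imwrite("pics/w6.png",im[:,:,::-1]);np.savez("pics/w6.npz",im=im,d=d,K=p["camera_matrix"],E=p["extrinsics"])
E
```

```text
t: 19.0
ee_pos: [580.4, 173.0, 248.0]
orientation: [1.746, 2.611, -0.0]
ft_force: [0.6, -0.7, -1.9]
width: 9.8
grasp_force: 30.0
```

View pics/w6.png

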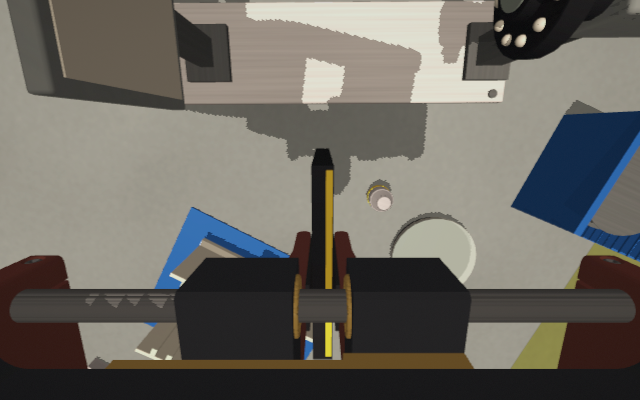

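The panel's front face is on the left at (50–185, 0–105) and the lens ring on the right at (495–560, 0–55). The mask, at (322,150–260), is still outside the gap.

Run:
```python
from h import *
w=np.load("pics/w6.npz");p=dict(camera_matrix=w["K"],extrinsics=w["E"]);P=cloud(p,w["d"]);z=P[...,2]
a=np.radians(22.5);X=np.array([np.cos(a),np.sin(a)]);Y=np.array([-X[1],X[0]])
def face(q,nm):
    l=cv2.fitLine(q[:,:2].astype(np.float32),cv2.DIST_HUBER,0,.01,.01).ravel();n=np.array([-l[1],l[0]]);print(nm,len(q),"s med",np.median(q[:,:2]@X).round(1),"y range",np.percentile(q[:,:2]@Y,[0.5,99.5]).round(1),"normal yaw",np.degrees(np.arctan2(-l[0],l[1]))%180)
s=P[...,:2]@X;y=P[...,:2]@Y
print("panel s hist",np.percentile(s[:110,:200][(z[:110,:200]>140)&(z[:110,:200]<262)],[5,50,90,95]))
reg=np.zeros(z.shape,bool);reg[:105,60:178]=1;k=reg&(z>145)&(z<255);face(P[k],"panel front")
reg[:]=0;reg[:110,5:200]=1;k=reg&(z>140)&(z<270);print("panel near edge y",np.percentile(y[k],[.5,1,5]), "top z",np.percentile(z[k],99))
reg[:]=0;reg[:70,490:600]=1;k=reg&(z>150)&(z<250);print("lens",np.percentile(s[k],[.5,2,5,10,50]),"near y",np.percentile(y[k],[.5,1,5]),"z",np.percentile(z[k],[1,99]))
# base near edge (top surface)
reg[:]=0;reg[80:112,190:500]=1;k=reg&(z>9)&(z<16);v,u=np.nonzero(k)
e=np.array([[c,v[u==c].max()+.5] for c in np.unique(u)]);E=ray(p,e,12)[:,:2];print("base edge y",np.median(E@Y),"yaw",np.degrees(np.arctan2(*cv2.fitLine(E.astype(np.float32),2,0,.01,.01).ravel()[1::-1]))%180,"base x+ end s",np.percentile(s[k],99.8))
# mask
o=get_obs();reg[:]=0;reg[145:262,305:340]=1;r=R.from_rotvec(o["orientation"]);T=r.inv().apply((P[reg]-o["ee_pos"]));T=T[(abs(T[:,1])<12)]
t=T[(T[:,2]<0)&(T[:,2]>-60)];print("mask top in tool z",np.percentile(T[:,2],[1,5,20,50]));zt=np.percentile(T[:,2],20)
t=T[abs(T[:,2]-zt)<4];print("top face rect",cv2.minAreaRect(t[:,:2].astype(np.float32)),"x,y ranges",np.percentile(t[:,0],[.5,99.5]),np.percentile(t[:,1],[.5,99.5]))
q=t;l=cv2.fitLine(q[:,[0,2]].astype(np.float32),2,0,.01,.01).ravel();print("tilt of top edge in x-z deg",np.degrees(np.arctan(l[1]/l[0])))
tool_delta([*(602*X+88*Y),236.3],down(22.5))
```

```text
panel s hist [485.2244505  486.56099721 487.14776336 487.31648919]
panel front 10834 s med 486.6 y range [18.3 90.9] normal yaw 22.005234
panel near edge y [18.29093449 18.34391777 20.14720704] top z 269.39257408309646
lens [715.45797151 715.82501865 716.36896976 717.57587788 724.90958141] near y [45.55410668 45.8574517  47.55941326] z [164.364904   235.29098375]
base edge y 31.378146399443338 yaw 22.729212 base x+ end s 815.1521828747784
mask top in tool z [-37.10635547 -28.25409618 -26.81661523 -26.10504063]
top face rect ((27.914020538330078, -1.6438817977905273), (16.048633575439453, 46.10417556762695), 86.64021301269531) x,y ranges [ 5.42460167 50.62142817] [-8.00592208  6.66873145]
tilt of top edge in x-z deg 0.27087206
tool shift [150.5  -0.5  11.6] turn [ 0.    0.01 -0.05]
```

Run:
```python
from h import *
w=np.load("pics/w6.npz");p=dict(camera_matrix=w["K"],extrinsics=w["E"]);P=cloud(p,w["d"])
o=get_obs();r=R.from_rotvec(o["orientation"]);T=r.inv().apply(P[168:228,305:345].reshape(-1,3)-o["ee_pos"]);t=T[(abs(T[:,2]+26)<3)&(abs(T[:,1])<12)]
print(len(t),cv2.minAreaRect(t[:,:2].astype(np.float32)),np.percentile(t[:,1],[1,99]),np.median(t[:,2]))
a=np.radians(22.5);X=np.array([np.cos(a),np.sin(a)]);Y=np.array([-X[1],X[0]])
print(601.8*X+86.6*Y);tool_delta([*(601.8*X+86.6*Y),236.1],down(22.5))
```

```text
1316 ((35.709232330322266, -0.5198111534118652), (9.688323020935059, 27.57557487487793), 89.59988403320312) [-5.20574651  4.35472336] -26.291595439317668
[522.85031742 310.30685711]
tool shift [149.1  -0.7  11.8] turn [ 0.    0.01 -0.05]
```

```bash
python3 -m creep '{"delta_pos":[[0.003,0,0.001],[0.007,0,0.001],[0.011,0,0.001],[0.014,0,0.001],[0.015,0,0.001],[0.015,0,0.001],[0.015,0,0.001],[0.015,0,0.001],[0.014,0,0.001],[0.013,-0.0004,0.001],[0.01,0,0.001],[0.008,0,0.0009],[0.005,0,0],[0.003,0,0],[0.0011,0,0],[0,0,0],[0,0,0],[0,0,0]],"twist":[[0,0,0],[0,0,0],[0,0,0],[0,0,0],[0,0,0],[0,0,0],[0,0,0],[0,0,0],[0,0,0],[0,0,0],[0,0,0],[0,0,0],[0,0,0],[0,0,0],[0,0,0],[0,0,0],[0,0,0],[0,0,0]]}'
python3 - <<'E'
from h import *
a=np.radians(22.5);X=np.array([np.cos(a),np.sin(a)]);Y=np.array([-X[1],X[0]])
tool_delta([*(601.8*X+86.6*Y),236.1],down(22.5))
im,d=get_image("side");cv2.imwrite("pics/s7.png",cv2.resize(im[60:300,180:420,::-1],(600,600),interpolation=2));np.savez("pics/s7.npz",im=im,d=d)
p=camera_params("wrist");im,d=get_image("wrist");np.savez("pics/w7.npz",im=im,d=d,K=p["camera_matrix"],E=p["extrinsics"])
P=cloud(p,d);z=P[...,2];s=P[...,:2]@X
print("mask top s",np.median(s[168:228,315:330]),"top z",np.median(z[168:228,315:330]))
for nm,c in (("left",slice(0,200)),("right",slice(440,640))):
    k=(z[:200,c]>160)&(z[:200,c]<238);print(nm,k.sum(),np.percentile(s[:200,c][k],[1,2,5,50,95,98]) if k.any() else "")
o=get_obs();print(o["qvel"].round(3))
E
```

```text
t: 20.55
ee_pos: [523.0, 310.5, 236.1]
orientation: [1.746, 2.611, 0.0]
ft_force: [-0.3, -0.0, -1.3]
width: 10.0
grasp_force: 30.0
tool shift [-0.2 -0.2  0. ] turn [ 0.    0.   -0.05]
mask top s 601.4101164646079 top z 262.44280941692375
left 5433 [483.85495074 484.22654887 484.65117558 486.06947721 486.76576945
 486.93149204]
right 3419 [719.90892803 720.56460355 721.58328843 726.14127381 798.79019683
 807.02253648]
[-0.    -0.001  0.     0.001  0.     0.   ]
```

View pics/s7.png

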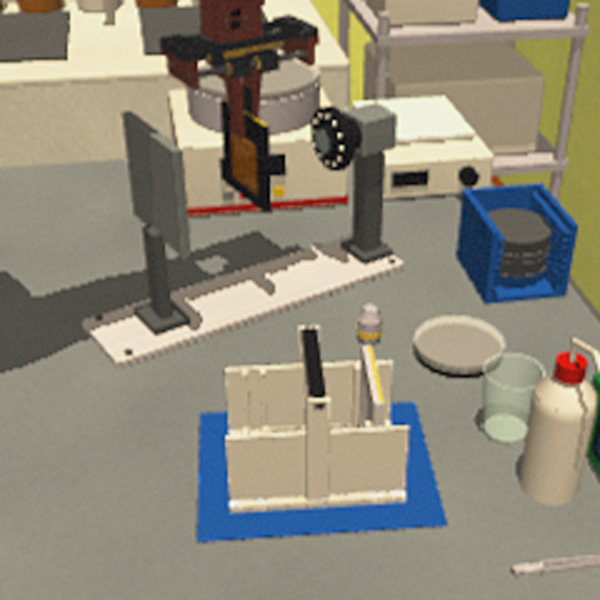

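The amber mask hangs upright at about (247,155) in the crop. It is midway between panel and lens with the stripe side toward the lens, and the carrier with the silver mask stands on the mat. Measured positions agree within about 1–2 mm, so I'm handing in.

```bash
python3 -m creep '{"delta_pos":[[0,0,0],[0,0,0],[0,0,0],[0,0,0]],"twist":[[0,0,0],[0,0,0],[0,0,0],[0,0,0]]}' && python3 -c "from workcell import close_job;print(close_job())"
```

```text
t: 20.98
ee_pos: [522.8, 310.9, 236.1]
orientation: [-1.746, -2.612, -0.0]
ft_force: [-0.4, -0.4, -1.9]
width: 10.1
grasp_force: 30.0
the job is handed in; nothing more can be done
None
```

The job is handed in at about 21 s (no verdict was returned): the carrier stands with its whole foot on the mat and the silver mask still in it, and the amber mask is held steady at the view point, chrome side to the lens, within about 1–2 mm by my measurements.

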